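# Clip the tyre gauge onto the spring-gate hook

### The arm

A 7-joint arm with a two-finger parallel gripper is mounted at the origin on the work surface. World frame = base frame: x ahead of the robot, y to its left, z up, the work surface at z = 0. Lengths are in mm, angles in rad, forces in N, time in s.
With the tool pointing down it reaches from about 425 to 875 mm from the base axis. Payload 8.4 kg.
Tool frame: the origin (TCP) lies midway between the tips of the shut fingers; the grasp point (between the pads) lies 19 mm behind it (env.grip_depth is the z of the grasp point in the tool frame, in mm); z points along the fingers, y is the direction in which the jaws open and shut (so a half turn about z gives the same grasp; the last joint's range is limited). The gripper opens to 85 mm and grips with 20 to 120 N. Pads are 22 mm wide; open, the fingers measure 114 mm over their backs; the gripper's body (76 mm by 85 mm) begins 54 mm behind the grasp point. The pads swing forward as they close: fully open they stand 13 mm farther back than shut.
Start: joints at [-1.23, 0.333, 0.04, 1.465, -0.013, 1.343, -0.059], TCP at [276.74, 588.115, 231.308] pointing down, gripper open.
Joint ranges: [-2.58, 2.58], [-0.38, 2.09], [-1.3, 1.39], [0.25, 2.4], [-1.5, 4.64], [0.08, 2.09], [-2.65, 2.65]. Speed limits (rad/s): [2.22, 2.22, 2.79, 2.79, 3.14, 3.14, 3.14].

### API

Orientations are given as a rotation vector (axis times angle).
In Python, from station import env gives the robot as it stands.
- The arm moves only by the shell command python3 -m crank 'ROWS' [FORCE]. ROWS is JSON, a list of rows, each a list of 5 numbers: the shift along the world's x, y, z in m, then the turn about the world's z in rad, then the opening, from 0 (shut) to 1 (fully open). In form: [[x, y, z, yaw, grip], ...]. A call has 1 to 10 rows; each row is the pose to reach, as a shift and turn from the pose commanded when the call began; what a row does not reach only later rows make up. A row lasts 1/12 s, in which the tool goes at most 41.7 mm and 7.16 degrees, less where a joint would pass 70% of its speed; a pose out of reach is approached as far as the arm can. A call with a gripper value outside its range is refused whole. The fingers move at their own pace and stop on an object; FORCE is the grip in N (left out, the last holds). Time passes only in rows, so rows that repeat a pose let the fingers close. It gives the time, the measured TCP pose, the force and the opening at its end, in the units of the state.
- env.state(): the state, without advancing time (a new reading comes with each control period).
- env.capture(name): name is "side" or "top"; returns a dict with "image" (384x512x3 uint8, blue, green, red), "intrinsics" (3x3 intrinsics, pixels), "world_from_camera" (4x4, takes a point from camera to world coordinates). Camera axes: x right, y down, z forward; pixel columns grow to the right and rows downward; lengths in mm; the calibration is good to about 2 mm. A picture is of the moment at which its call begins. There is no depth.
- env.job_done(): hands the job in, once; it reports no verdict.
The state is a dict: "t": time; "joint_positions": joint angles; "qvel": joint speeds; "joint_torque": joint torques, N m; "tcp_pos": TCP position; "tool_rot": TCP orientation; "wrist_force": force on the tool from outside, world axes, zero at the start; "moment": the same for the moment, N m; "width": opening from 0.0 (shut) to 1.0 (fully open).
Only numpy, scipy, OpenCV 4.12 (cv2) and the standard library are available. Lean on these libraries where they do the work, as an engineer would, in place of code of your own. Each camera call takes 0.05 s, during which the arm holds its last target. There are 200 camera calls.

### The job

Pick up the digital tyre gauge from the bench and clip its steel ring onto the empty spring-gate hook of the hanging rail: press the orange gate inward with the ring until the ring has passed inside and the gate snaps shut behind it. Then draw the gauge straight back out of the mouth until the sliding hook is up against its front stop and tug it there with about 12 N for half a second to prove that the ring is caught, never loading the hook with more than 20 N at any time, and let go so that it hangs down freely and still on the hook. Leave the two occupied hooks and everything else on the bench alone.

Things in the scene. Friction and masses are not known exactly. Their poses are not given: they have to be found in the camera images.
- gauge: digital tyre gauge, 0.16 kg: black case with yellow ends, 100 long (x) x 30 wide (y) x 22 high, lying display up. Origin under the middle of the case, z up, x along the case towards its steel ring. A brass nozzle, 17 thick, runs back to x = -66. At the front a stub, x = 50 to 59, holds a rigid round steel ring (see ring_tip).
- ring_tip (a point): centre of the ring's wire at its far end, 91 ahead of the gauge's origin and 11 above its underside; gauge's axes. The ring is 38 outside and 28 inside diameter, of 5 thick round wire, fixed rigidly in the gauge's x-y plane, its centre 16.5 behind this point.
- hook: the empty snap hook, flat, of 7 thick steel bar, in its own x-z plane. Origin on its eye pin, 265 above the bench, z up; mouth and orange gate face its -x. The back bar runs down at x = +14.5. Its pin sits in a small carrier, with a rubber bush that lets the hook rock up to 0.06 rad either way. Carrier, grey track and arm all lie above z = -9; the track begins at x = -22 to -52.
- hook_seat (a point): where the ring's wire centre rests in the hook's bottom: 62.5 below the hook's origin, 202 above the bench; hook's axes. The bottom is a half circle of 22 inside diameter with its floor 2.5 below this point.
- hook_nose (a point): rounded top of the nose, the hook's free front end: at x = -14.5, z = -43.5 in the hook's frame; 7 thick bar, so its inner face is at x = -11. The mouth, shut by the gate, is from here up to the gate's hinge at x = -10, z = -16. Hook's axes.
- carrier_top (a point): top of the carrier from which the empty hook hangs, 15 above the pin. The carrier can slide along its track (hook x), 30 in all between two end stops, and may start anywhere between them; a brake holds it with about 6 N, so the gate can be pressed open without it sliding far, but in a tug the hook first drags forward at about 6 N until the carrier meets its front stop.
- gate (a joint): angle of the orange sprung gate (rad): 0 shut, grows as it is pushed inward (hook +x), stop at 0.75. A straight bar 5 thick, hinged at its top at hook x = -10, z = -16, hanging 30 down to a free end just inside the nose. Pushed 20 below the hinge it starts to yield at about 3 N and takes about 7 N wide open. It cannot open outwards.
- hook_spanners: occupied hook with three flat spanners hanging on it, down to about 45 above the bench; fixed; origin under the rail bar, 100 to +x of that hook's own pin. Leave alone.
- hook_driver: occupied hook with a red-handled nut driver hanging on it, down to about 40 above the bench; origin likewise. Leave alone.
- rail: the hanging rail, fixed: steel bar 600 long (y), top 299 above the bench, on two blue posts 30 square at y = +-285, feet 100 x 60. Origin on the bench under the bar's middle. Three cranked grey arms about 150 apart, in any order, reach forward to -x, turned a little to either side; each carries, 44 to its -y side, a short track with a hook below, 80 to 120 before the bar.
- levers: pair of blue tyre levers lying flat, 115 x 42 x 12, origin under the middle. Bystander.
- oil: white oil bottle with red cap, 40 diameter, 125 high, origin under it. Bystander.
- pedal: bicycle pedal lying flat, 90 x 100 x 25, origin under the middle. Bystander.
- sprocket: steel sprocket lying flat, 112 diameter, 6 thick, origin under its centre. Bystander.
- hexset: red folding hex key set, 85 x 30 x 20, origin under the middle. Bystander.
- bell: small steel bell, 56 diameter, 30 high, origin under it. Bystander.
- dish: dark steel parts dish, 90 diameter, 25 high, origin under it. Bystander.
Not all that is in view belongs to the job. What is shaped like the gauge but blue or turquoise is not meant.

How it is judged:
By the outcome, as a careful person would: the job done as asked, in the order asked, and still so for the second after the job is handed in, with the robot touching nothing.
It also fails if it takes over 72 s, if anything falls off the work surface, if the arm or the gripper's body presses on something with over 40 N, if the wrist force passes 120 N, or if a joint passes its speed limit or range.

## Working session

There is one attempt and no reset: what is moved stays moved. The work goes in short steps, Python scripts to look and compute and a shell command to move; the robot and the scene stay as the last step left them, time stands still between calls to the robot, and variables do not carry over. Pictures are saved under pics/ and viewed, about 8 in all and at most 12, crops included, and the job is handed in when it is done.

```bash
ls; mkdir -p pics
python3 - <<'E'
from station import env
import cv2
print(env.state()); print(env.grip_depth)
for n in("side","top"):
    c=env.capture(n); cv2.imwrite(f"pics/{n}0.png",c["image"]); print(n,c["intrinsics"],c["world_from_camera"].tolist() if hasattr(c["world_from_camera"],'tolist') else c["world_from_camera"])
E
```

```text
pics
{'t': 0.0, 'joint_positions': array([-1.23019934,  0.33392608,  0.03986667,  1.4663093 , -0.0133882 ,
        1.34328448, -0.05849139]), 'qvel': array([-8.98596420e-04,  4.50803485e-05, -7.25581887e-04,  8.01029957e-04,
       -8.42144718e-04, -1.81887217e-03,  4.15566379e-05]), 'joint_torque': array([-2.10843855e-04, -6.58553052e+01,  1.36524606e+00, -4.05562985e+01,
        1.67359208e-02,  1.26575548e-02,  1.46435559e-05]), 'tcp_pos': array([276.56827034, 587.70768555, 230.39274661]), 'tool_rot': array([-6.85223884e-01, -3.06570469e+00,  2.58173408e-03]), 'wrist_force': array([ 0.25099694,  0.42802027, -0.25065511]), 'moment': array([ 0.01901463, -0.03793591, -0.03093205]), 'width': 0.9992042568979183}
-18.700000000000003
side [[463.47069457   0.         255.92614727]
 [  0.         463.47069457 191.02784604]
 [  0.           0.           1.        ]] [[-0.989274005006103, -0.08249550781875332, 0.12054639857295925, 308.8702103100532], [-0.14518122357316757, 0.6462817433074804, -0.7491610778659299, 1126.543407128906], [-0.016104513062576032, -0.7586266535372785, -0.6513265273285338, 1201.1036558854428], [0.0, 0.0, 0.0, 1.0]]
top [[359.18947875   0.         254.89626134]
 [  0.         359.18947875 194.51102734]
 [  0.           0.           1.        ]] [[0.12134980856602173, -0.9718983285125274, 0.2017123273266789, 235.4574723718752], [-0.9925954095931167, -0.11991045500499266, 0.01938648073191107, -49.93317359414294], [0.005345728730773426, -0.20257127588839194, -0.979252930232678, 1501.7963182086319], [0.0, 0.0, 0.0, 1.0]]
```

View pics/top0.png

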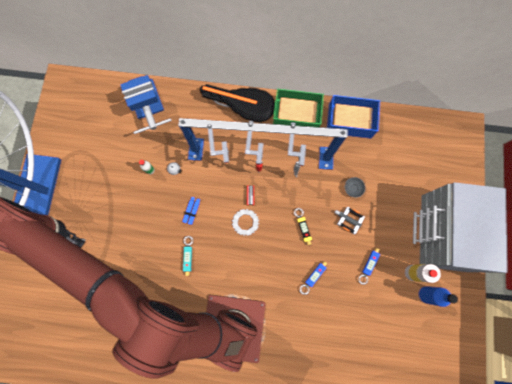

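View pics/side0.png

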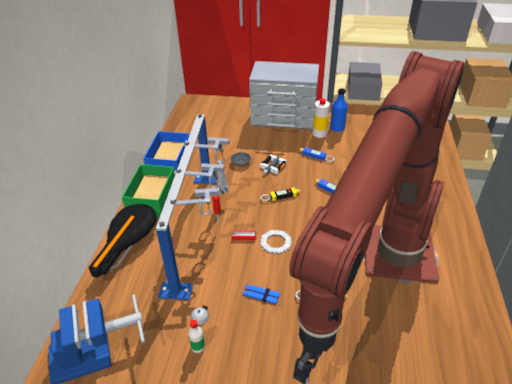

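Gauge (black/yellow) is at about top (303,228) with its ring at (298,213). The middle hook holds the red driver; I need a closer look at the others.

```bash
cat > h.py <<'E'
import numpy as np, cv2
from station import env
def proj(c,p):
    T=np.array(c["world_from_camera"]);K=np.array(c["intrinsics"])
    q=(np.asarray(p,float)-T[:3,3])@T[:3,:3]; q=q@K.T; return q[...,:2]/q[...,2:]
def ray(c,uv):
    T=np.array(c["world_from_camera"]);K=np.array(c["intrinsics"])
    return T[:3,3],T[:3,:3]@np.linalg.solve(K,[uv[0],uv[1],1.])
def atz(c,uv,z):
    o,d=ray(c,uv); return o+d*(z-o[2])/d[2]
def tri(cs,uvs):
    A=np.zeros((3,3));b=np.zeros(3);R=[]
    for c,u in zip(cs,uvs):
        o,d=ray(c,u);d=d/np.linalg.norm(d);P=np.eye(3)-np.outer(d,d);A+=P;b+=P@o
    p=np.linalg.solve(A,b); return p,[np.round(proj(c,p)-u,1) for c,u in zip(cs,uvs)]
def crop(im,x0,y0,x1,y1,s,name):
    cv2.imwrite(name,cv2.resize(im[y0:y1,x0:x1],None,fx=s,fy=s,interpolation=cv2.INTER_CUBIC))
E
python3 - <<'E'
from h import *
a=env.capture("top")["image"][105:255,180:360]; b=env.capture("side")["image"][100:250,150:310]
f=lambda i,s:cv2.resize(i,None,fx=s,fy=s,interpolation=cv2.INTER_CUBIC)
A=f(a,2.3);B=f(b,2.3)
cv2.imwrite("pics/c1.png",np.hstack([A,B]))
print(A.shape,B.shape)
E
```

```text
(345, 414, 3) (345, 368, 3)
```

View pics/c1.png

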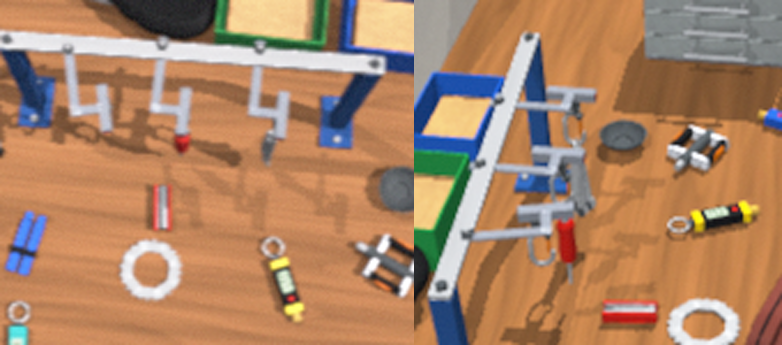

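Side view confirms the nearest arm (left in the top view, world +y) carries the empty hook; driver is in the middle, spanners to the right. Close panels to measure the gauge and hook.

Run:
```python
from h import *
t=env.capture("top");s=env.capture("side")
np.save("pics/t.npy",t["image"]);np.save("pics/s.npy",s["image"])
f=lambda i,x,y,w,h:cv2.resize(i[y:y+h,x:x+w],(400,300),interpolation=cv2.INTER_CUBIC)
g=np.vstack([np.hstack([f(t["image"],278,200,48,48*3//4+4),f(s["image"],250,180,60,45)]),
 np.hstack([f(t["image"],190,110,64,48),f(s["image"],180,180,60,45)])])
g[0:2,:]=g[300,:]=0
cv2.imwrite("pics/c2.png",g)
for n,c in(("t",t),("s",s)):
    h=cv2.cvtColor(c["image"],cv2.COLOR_BGR2HSV)
    m=cv2.inRange(h,(22,150,120),(34,255,255)); k,l,st,ce=cv2.connectedComponentsWithStats(m)
    print(n,[(st[i].tolist(),ce[i].round(1).tolist()) for i in range(1,k) if st[i,4]>8])
    m=cv2.inRange(h,(5,180,150),(17,255,255)); print("orange",[ (st2.tolist()) for st2 in cv2.connectedComponentsWithStats(m)[2][1:] if st2[4]>2][:15])
```

```text
t [([297, 218, 9, 5, 15], [299.7, 220.1]), ([304, 236, 7, 6, 12], [306.0, 238.4]), ([410, 266, 8, 14, 55], [413.1, 272.3])]
orange [[203, 86, 28, 11, 33], [209, 88, 10, 3, 10], [220, 91, 3, 1, 3], [227, 93, 3, 1, 3], [231, 94, 6, 2, 6], [232, 97, 25, 7, 31], [238, 96, 5, 2, 5], [245, 98, 3, 1, 3], [343, 227, 6, 4, 9]]
s [([314, 115, 14, 15, 171], [320.3, 122.7]), ([291, 187, 8, 10, 43], [294.1, 191.4]), ([270, 191, 6, 10, 40], [273.0, 195.3])]
orange [[219, 95, 3, 1, 3], [235, 96, 3, 1, 3], [221, 153, 2, 5, 7], [263, 157, 4, 4, 7], [281, 164, 4, 6, 12], [219, 196, 1, 4, 4], [208, 205, 1, 4, 4], [213, 204, 1, 7, 7], [93, 216, 41, 51, 177], [233, 230, 9, 1, 9], [253, 238, 3, 3, 4], [239, 240, 12, 1, 12], [190, 321, 1, 4, 4]]
```

View pics/c2.png

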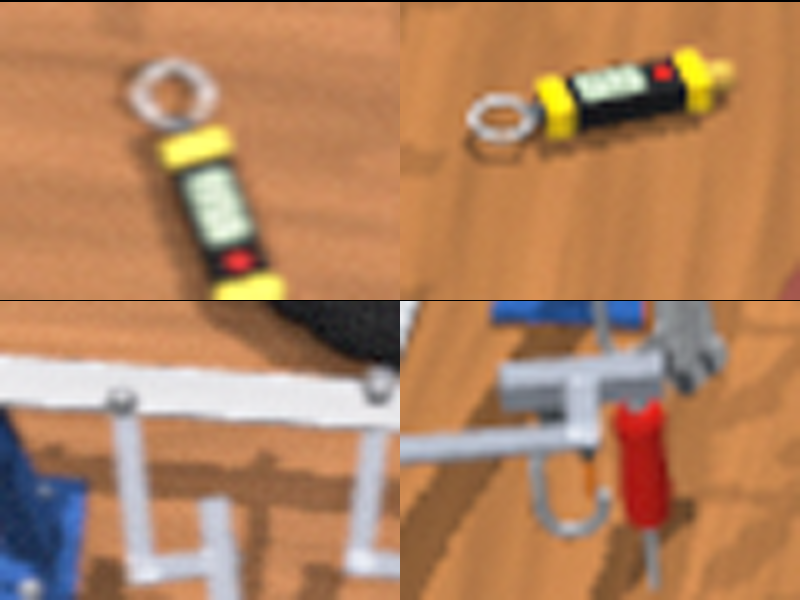

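Top: ring centre ≈ (298.2,212.2). Side: ring ≈ (264.9,197.3), empty hook with orange gate at ≈ (208.5,206), nose ≈ (210,208), bottom ≈ (205,214). Now fit poses.

```bash
cat > fit.py <<'E'
from h import *
from scipy.optimize import least_squares
def fit(obs,x0):
    def w(p,q): 
        c,s=np.cos(p[2]),np.sin(p[2]); return [p[0]+c*q[0]-s*q[1],p[1]+s*q[0]+c*q[1],q[2]]
    def r(p): return np.concatenate([np.where(np.isnan(u),0,proj(c,w(p,q))-u) for c,q,u in obs])
    o=least_squares(r,x0,x_scale=[100,100,.3]); return o.x,r(o.x).round(1)
E
python3 - <<'E'
from fit import *
t=env.capture("top");s=env.capture("side");n=np.nan
o=[(t,(74.5,0,11),(298.2,212.2)),(s,(74.5,0,11),(264.9,197.3)),(t,(0,0,20),(302.85,229.25)),(s,(0,0,13),(283.55,193.35))]
for k in (o,o[::2],o[1::2]): print("gauge",*fit(k,[450,-200,0]))
a=atz(t,(208.9,125.9),288);b=atz(t,(212.7,154.1),288);print("arm",a,b,np.arctan2(a[1]-b[1],a[0]-b[0]))
yaw=np.arctan2(a[1]-b[1],a[0]-b[0])
S=lambda X,Y:(180+(X-400)*.15-.43,180+(Y-300)*.15-.43)
H=265
o=[(s,(0,0,H-68.5),S(571,526)),(s,(-14.5,0,H-43.5),S(604,487)),(s,(-10,0,H-46),S(590,495)),(s,(14.5,0,H-50),(S(538,480)[0],n))]
print("hook",*fit(o,[600,100,0]))
def f2(p): return np.concatenate([fitr for fitr in []])
from scipy.optimize import least_squares
def r(p):
    c,q=np.cos(yaw),np.sin(yaw)
    return np.concatenate([np.where(np.isnan(u),0,proj(cc,[p[0]+c*l[0],p[1]+q*l[0],l[2]])-u) for cc,l,u in o])
z=least_squares(r,[600,100]);print("hook yaw fixed",z.x,z.fun.round(1))
for k in range(-30,31,30): print(proj(t,[z.x[0]+k*np.cos(yaw),z.x[1]+k*np.sin(yaw),280]))
st=env.state();R=cv2.Rodrigues(st["tool_rot"])[0];print("toolR",R.round(3))
E
```

```text
gauge [ 4.19605981e+02 -2.36600693e+02  3.64650590e-01] [-0.   0.1 -0.  -0.   0.4 -0.  -0.1  0.6]
gauge [ 4.19393424e+02 -2.35108695e+02  3.43001198e-01] [-0. -0.  0.  0.]
gauge [ 4.20151551e+02 -2.39444126e+02  4.03509837e-01] [ 0.1 -0.1 -0.1  0.1]
arm [714.94590057 168.51802238 288.        ] [611.86510202 139.64416736 288.        ] 0.27310973646102543
hook [6.36518982e+02 9.98154980e+01 1.46547667e-01] [ 0.4  0.2 -0.6  0.2  0.1 -0.4  0.2  0. ]
hook yaw fixed [636.28476653 100.81966407] [ 0.4  0.4 -0.6  0.   0.1 -0.5  0.2  0. ]
[225.86166329 157.55784565]
[224.72743051 149.58102275]
[223.60375157 141.67842275]
toolR [[-0.905  0.426 -0.   ]
 [ 0.426  0.905 -0.   ]
 [ 0.    -0.    -1.   ]]
```

```bash
python3 -m crank '[[0.163,-0.288,0.05,-1.1,1],[0.163,-0.288,0.05,-1.1,1],[0.163,-0.288,0.05,-1.1,1],[0.163,-0.288,0.05,-1.1,1],[0.163,-0.288,0.05,-1.1,1],[0.163,-0.288,0.05,-1.1,1],[0.163,-0.288,0.05,-1.1,1],[0.163,-0.288,0.05,-1.1,1],[0.163,-0.288,0.05,-1.1,1]]' 40
python3 -m crank '[[0.03,-0.3,0,-1.0,1],[0.03,-0.3,0,-1.0,1],[0.03,-0.3,0,-1.0,1],[0.03,-0.3,0,-1.0,1],[0.03,-0.3,0,-1.0,1],[0.03,-0.3,0,-1.0,1],[0.03,-0.3,0,-1.0,1],[0.03,-0.3,0,-1.0,1]]'
```

```text
t: 1.15
tcp_pos: [444.9, 291.9, 283.4]
tool_rot: [2.205, 2.234, 0.004]
wrist_force: [1.1, -1.0, -0.2]
width: 0.998
t: 1.82
tcp_pos: [469.8, -7.2, 282.0]
tool_rot: [3.006, 0.91, 0.002]
wrist_force: [-0.6, -0.4, 0.1]
width: 1.001
```

```bash
python3 -m crank '[[-0.078,-0.247,-0.1,-0.23,1],[-0.078,-0.247,-0.1,-0.23,1],[-0.078,-0.247,-0.1,-0.23,1],[-0.078,-0.247,-0.1,-0.23,1],[-0.078,-0.247,-0.1,-0.23,1],[-0.078,-0.247,-0.1,-0.23,1],[-0.078,-0.247,-0.1,-0.23,1],[-0.078,-0.247,-0.18,-0.23,1],[-0.078,-0.247,-0.18,-0.23,1],[-0.078,-0.247,-0.18,-0.23,1]]'
python3 - <<'E'
from h import *
t=env.capture("top");s=env.capture("side")
st=env.state();print(st["tcp_pos"],st["tool_rot"],st["joint_positions"].round(2))
f=lambda i,x,y,w,h:cv2.resize(i[y:y+h,x:x+w],(400,300),interpolation=cv2.INTER_CUBIC)
cv2.imwrite("pics/c3.png",np.hstack([f(t["image"],270,200,64,48),f(s["image"],240,140,100,75)]))
E
```

```text
t: 2.65
tcp_pos: [387.7, -245.7, 96.0]
tool_rot: [-3.085, -0.579, 0.015]
wrist_force: [-2.0, 1.5, -1.4]
width: 0.999
[ 390.86529527 -246.93789315  101.41259691] [ 3.08765304  0.57959781 -0.00553881] [-0.46  0.07  0.98  2.1  -0.07  1.01 -0.65]
```

View pics/c3.png

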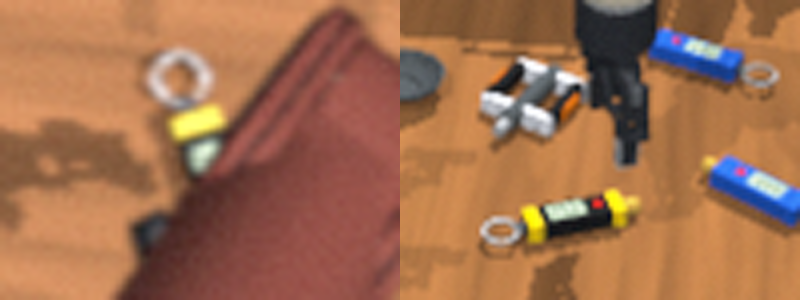

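Gripper is above the rear half of the gauge, aligned. Descend and grip.

```bash
python3 -m crank '[[0,0,-0.03,0,1],[0,0,-0.06,0,1],[0,0,-0.085,0,1],[0,0,-0.098,0,1],[0,0,-0.098,0,1],[0,0,-0.098,0,1]]'
python3 -m crank '[[0,0,0,0,0],[0,0,0,0,0],[0,0,0,0,0],[0,0,0,0,0],[0,0,0,0,0],[0,0,0,0,0],[0,0,0,0,0],[0,0,0,0,0],[0,0,0,0,0],[0,0,0,0,0]]' 60
python3 - <<'E'
from h import *
t=env.capture("top");s=env.capture("side")
st=env.state();print(st["tcp_pos"],st["tool_rot"],st["wrist_force"],st["width"])
f=lambda i,x,y,w,h:cv2.resize(i[y:y+h,x:x+w],(400,300),interpolation=cv2.INTER_CUBIC)
cv2.imwrite("pics/c4.png",np.hstack([f(t["image"],270,200,64,48),f(s["image"],250,165,60,45)]))
E
```

```text
t: 3.25
tcp_pos: [393.4, -247.0, 5.3]
tool_rot: [3.087, 0.582, 0.003]
wrist_force: [-0.1, -0.2, 0.6]
width: 1.002
t: 4.08
tcp_pos: [392.7, -247.4, 4.4]
tool_rot: [3.087, 0.58, 0.003]
wrist_force: [-2.0, 0.5, 15.7]
width: 0.337
[ 392.72920985 -247.43271149    4.43531327] [3.08720569e+00 5.79792397e-01 2.85652795e-03] [-3.40912125  1.1048609  15.02884793] 0.3379689045910717
```

View pics/c4.png

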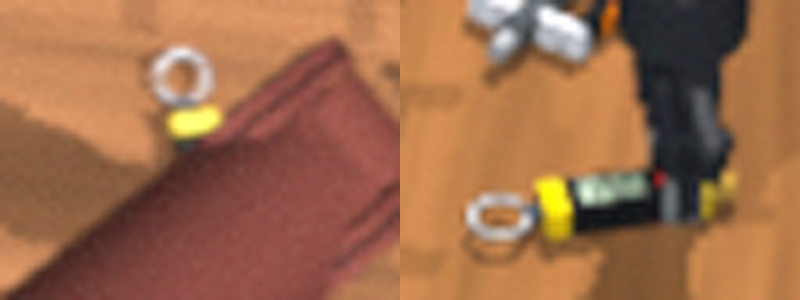

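Gauge gripped squarely near its rear; ring visible at top (298.7,211.7), side (264.6,197.1). Lift and carry to a stand-off in front of the hook.

```bash
python3 -m crank '[[0,0,0.01,0,0],[0,0,0.03,0,0],[0.01,0,0.065,0,0],[0.02,0,0.1,0,0],[0.03,0,0.135,0,0],[0.037,0,0.17,0,0],[0.037,0,0.2,0,0],[0.037,0,0.217,0,0],[0.037,0,0.221,0,0],[0.037,0,0.221,0,0]]'
python3 -m crank '[[0,0.02,0,-0.03,0],[0,0.055,0,-0.07,0],[0,0.09,0,-0.1,0],[0,0.125,0,-0.1,0],[0,0.16,0,-0.1,0],[0,0.195,0,-0.1,0],[0,0.23,0,-0.1,0],[0,0.265,0,-0.1,0],[0.01,0.29,0,-0.1,0],[0.02,0.303,0,-0.1,0]]'
python3 -m crank '[[0.01,0,0,0,0],[0.02,0,0,0,0],[0.026,0,0,0,0],[0.026,0,0,0,0],[0.026,0,0,0,0]]'
python3 - <<'E'
from h import *
t=env.capture("top");s=env.capture("side")
st=env.state();print(st["tcp_pos"],st["tool_rot"],st["wrist_force"],st["width"])
f=lambda i,x,y,w,h:cv2.resize(i[y:y+h,x:x+w],(w*400//60,h*400//60),interpolation=cv2.INTER_CUBIC)
cv2.imwrite("pics/c5.png",np.hstack([f(t["image"],200,130,45,75),f(s["image"],180,165,75,75)]))
E
```

```text
t: 5.02
tcp_pos: [429.1, -246.9, 224.9]
tool_rot: [-3.087, -0.581, -0.003]
wrist_force: [-0.3, 0.6, -1.5]
width: 0.333
t: 5.85
tcp_pos: [447.2, 59.6, 222.0]
tool_rot: [-3.111, -0.432, 0.005]
wrist_force: [1.2, -0.8, -1.5]
width: 0.336
t: 6.27
tcp_pos: [474.0, 55.6, 223.0]
tool_rot: [3.112, 0.424, -0.004]
wrist_force: [-0.8, 0.2, -0.3]
width: 0.337
[474.0277563   55.819547   223.70650527] [-3.11272094e+00 -4.24834155e-01  1.93040422e-03] [-0.08391721  1.20087204 -1.23699231] 0.3380004022654012
```

View pics/c5.png

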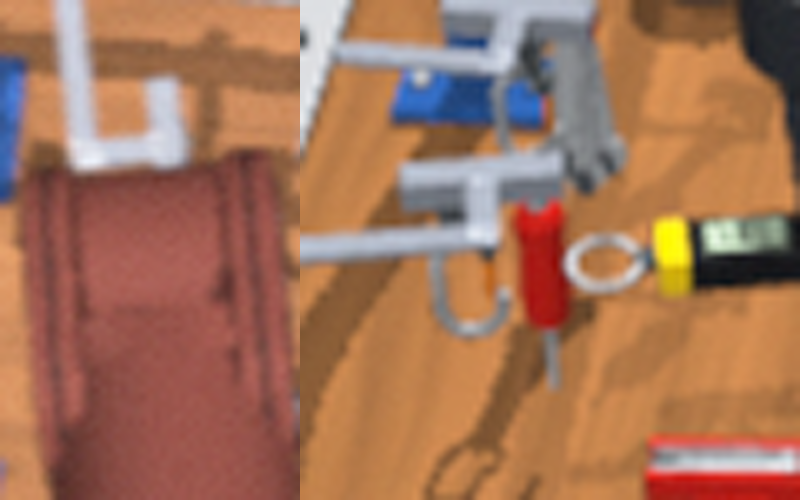

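Side view: ring centre ≈ (225.3,203.9), nose ≈ (210.0,208.4), gate shut at ≈ (208,206); nothing in the way. Compute ring position relative to hook.

Run:
```python
from fit import *
t=env.capture("top");s=env.capture("side")
# ring on bench (after grip): TCP 392.73,-247.43,4.44 yaw .371
p=atz(t,(298.7,211.7),11);q=atz(s,(264.57,197.1),11)
for r in(p,q):
    d=r[:2]-[392.73,-247.43];c,k=np.cos(.371),np.sin(.371);print("bench ring in tool",c*d[0]+k*d[1],-k*d[0]+c*d[1])
z=223.4+6.6
r=atz(s,(225.3,203.9),z);d=r[:2]-[474.03,55.82];a=2*np.arctan2(.4248,3.1127);c,k=np.cos(a),np.sin(a)
print("air ring",r,a,c*d[0]+k*d[1],-k*d[0]+c*d[1])
S=lambda X,Y:(180+(X-300)*.15-.43,165+Y*.15-.43)
H=265
o=[(s,(0,0,H-68.5),S(470,325)),(s,(-14.5,0,H-43.5),S(504,287)),(s,(-10,0,H-46),S(490,292)),(s,(14.5,0,H-50),(S(438,280)[0],np.nan))]
def f(p): return np.concatenate([np.where(np.isnan(u),0,proj(cc,[p[0]+c*l[0],p[1]+k*l[0],l[2]])-u) for cc,l,u in o])
zz=least_squares(f,[600,100]);print("hook",zz.x,zz.fun.round(1))
h=zz.x
d=r[:2]-h; print("ring centre in hook frame",c*d[0]+k*d[1],-k*d[0]+c*d[1],z-265)
```

```text
bench ring in tool 105.28549026079119 -2.8784924172655835
bench ring in tool 104.48981570397657 -1.3178356835696547
air ring [574.49187811  82.69928252 230.        ] 0.27127047001806126 103.99056821161439 -1.022988562379549
hook [636.61263256  99.92085943] [ 0.5  0.4 -0.7 -0.2  0.1 -0.2  0.1  0. ]
ring centre in hook frame -64.46369481545064 0.05380267687441176 -35.0
```

```bash
python3 -m crank '[[0.0096,0.0027,0,0,0],[0.0193,0.0054,0,0,0],[0.027,0.0075,0,0,0],[0.031,0.0086,0,0,0],[0.035,0.0097,0,0,0],[0.0385,0.0107,0,0,0],[0.0385,0.0107,0,0,0]]'
python3 -m crank '[[0.0024,0.0007,0,0,0],[0.0048,0.0013,0,0,0],[0.0072,0.002,0,0,0],[0.0096,0.0027,0,0,0],[0.0096,0.0027,0,0,0],[0.0096,0.0027,0,0,0]]'
python3 - <<'E'
from h import *
s=env.capture("side")
st=env.state();print(st["tcp_pos"],st["tool_rot"],st["wrist_force"],st["width"])
f=lambda i,x,y,w,h:cv2.resize(i[y:y+h,x:x+w],(w*10,h*10),interpolation=cv2.INTER_CUBIC)
cv2.imwrite("pics/c6.png",f(s["image"],175,180,60,45))
E
```

```text
t: 7.05
tcp_pos: [512.8, 66.7, 223.9]
tool_rot: [3.112, 0.425, -0.003]
wrist_force: [-4.5, -1.6, -1.5]
width: 0.34
t: 7.55
tcp_pos: [521.8, 68.8, 223.8]
tool_rot: [3.112, 0.424, -0.004]
wrist_force: [-5.5, -1.7, -1.7]
width: 0.337
[521.80565388  68.79397846 223.789372  ] [ 3.11236117  0.42434959 -0.00360795] [-5.00595623 -2.22902125 -1.92687492] 0.33598728022735386
```

View pics/c6.png

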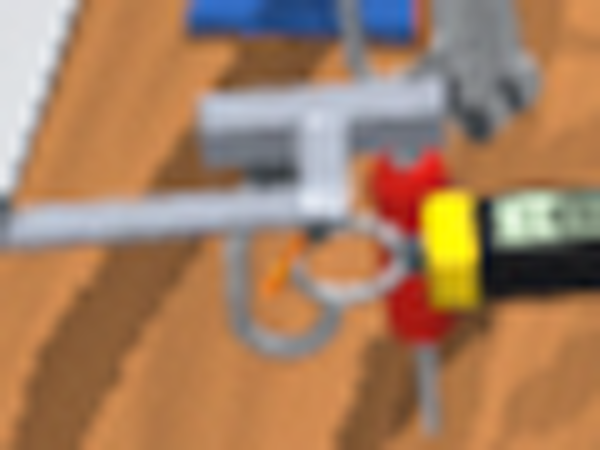

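The gate (orange, end at ≈ (201.5,208.5)) is swung inward and the ring tip is over the nose; the hook has given ≈ 5 mm. Push a bit further, then lower.

```bash
python3 -m crank '[[0.0029,0.0008,0,0,0],[0.0058,0.0016,0,0,0],[0.0077,0.0021,0,0,0],[0.0077,0.0021,0,0,0]]'
python3 -m crank '[[0,0,-0.003,0,0],[0,0,-0.006,0,0],[0,0,-0.009,0,0],[0,0,-0.012,0,0],[0,0,-0.015,0,0],[0,0,-0.017,0,0],[0,0,-0.017,0,0]]'
python3 - <<'E'
from h import *
s=env.capture("side")
st=env.state();print(st["tcp_pos"],st["tool_rot"],st["wrist_force"],st["width"])
f=lambda i,x,y,w,h:cv2.resize(i[y:y+h,x:x+w],(w*10,h*10),interpolation=cv2.INTER_CUBIC)
cv2.imwrite("pics/c7.png",f(s["image"],175,180,60,45))
E
```

```text
t: 7.93
tcp_pos: [529.5, 71.0, 223.6]
tool_rot: [3.112, 0.425, -0.004]
wrist_force: [-4.6, -2.4, -3.2]
width: 0.338
t: 8.52
tcp_pos: [530.7, 71.7, 207.1]
tool_rot: [3.113, 0.426, 0.001]
wrist_force: [0.3, 0.5, -2.1]
width: 0.338
[530.71589625  71.71256476 207.32474079] [-3.11258853e+00 -4.25722555e-01 -6.25572127e-04] [-0.34250677  0.239229   -1.84534553] 0.3347221397762667
```

View pics/c7.png

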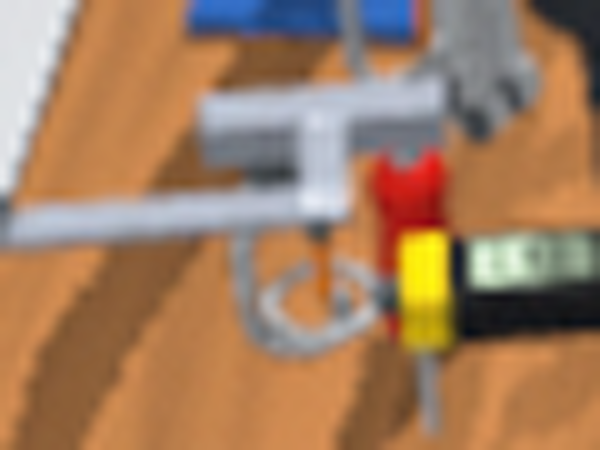

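Ring now encircles the nose and the gate is shut again (vertical at px ≈ (207.3,206)), contact force ≈ 0. Estimate the slide travel left, then draw back in small steps.

```bash
python3 - <<'E'
from h import *
s=env.capture("side");c,k=np.cos(.271),np.sin(.271)
for uv in((219,188.5),(218.8,191)):
  for z in(275,283):
    d=atz(s,uv,z)[:2]-[636.4,100.3];print(z,c*d[0]+k*d[1],-k*d[0]+c*d[1])
E
python3 -m crank '[[-0.0019,-0.0005,0,0,0],[-0.0039,-0.0011,0,0,0],[-0.0058,-0.0016,0,0,0],[-0.0077,-0.0021,0,0,0],[-0.0096,-0.0027,0,0,0],[-0.0096,-0.0027,0,0,0]]'
python3 -m crank '[[-0.0014,-0.0004,0,0,0],[-0.0029,-0.0008,0,0,0],[-0.0029,-0.0008,0,0,0]]'
```

```text
275 -49.27449495269046 -24.065294783104704
283 -49.20177185232838 -14.55851699113349
275 -47.89288777027361 -12.2699220788239
283 -47.8320994651031 -2.865036748927011
t: 9.12
tcp_pos: [520.6, 68.7, 207.4]
tool_rot: [-3.112, -0.425, 0.0]
wrist_force: [-0.5, 0.3, -1.5]
width: 0.341
t: 9.37
tcp_pos: [517.8, 68.0, 207.3]
tool_rot: [-3.113, -0.425, 0.0]
wrist_force: [-0.9, 0.6, -1.4]
width: 0.34
```

```bash
python3 -m crank '[[-0.0019,-0.0005,0,0,0],[-0.0039,-0.0011,0,0,0],[-0.0058,-0.0016,0,0,0],[-0.0077,-0.0021,0,0,0],[-0.0077,-0.0021,0,0,0]]'
python3 -m crank '[[-0.0014,-0.0004,0,0,0],[-0.0029,-0.0008,0,0,0],[-0.0043,-0.0012,0,0,0],[-0.0058,-0.0016,0,0,0]]'
python3 -m crank '[[-0.0014,-0.0004,0,0,0],[-0.0029,-0.0008,0,0,0],[-0.0043,-0.0012,0,0,0],[-0.0058,-0.0016,0,0,0]]'
```

```text
t: 9.78
tcp_pos: [510.9, 66.2, 207.8]
tool_rot: [-3.112, -0.426, -0.003]
wrist_force: [4.4, 0.9, -1.0]
width: 0.337
t: 10.12
tcp_pos: [505.4, 64.8, 207.8]
tool_rot: [-3.112, -0.426, -0.004]
wrist_force: [6.0, 2.2, -1.7]
width: 0.334
t: 10.45
tcp_pos: [499.6, 63.2, 207.8]
tool_rot: [-3.112, -0.426, -0.004]
wrist_force: [6.5, 2.4, -1.7]
width: 0.339
```

```bash
python3 -m crank '[[-0.0014,-0.0004,0,0,0],[-0.0029,-0.0008,0,0,0],[-0.0043,-0.0012,0,0,0],[-0.0053,-0.0015,0,0,0]]'
python3 -m crank '[[-0.001,-0.0003,0,0,0],[-0.0019,-0.0005,0,0,0]]'
python3 -m crank '[[-0.001,-0.0003,0,0,0],[-0.0019,-0.0005,0,0,0]]'
python3 -m crank '[[-0.001,-0.0003,0,0,0]]'
```

```text
t: 10.78
tcp_pos: [494.3, 61.7, 207.8]
tool_rot: [-3.112, -0.426, -0.004]
wrist_force: [5.6, 1.3, -1.4]
width: 0.335
t: 10.95
tcp_pos: [492.4, 61.3, 207.8]
tool_rot: [-3.112, -0.426, -0.004]
wrist_force: [6.8, 2.2, -1.6]
width: 0.34
t: 11.12
tcp_pos: [490.5, 60.8, 207.8]
tool_rot: [-3.112, -0.426, -0.004]
wrist_force: [5.6, 1.6, -1.7]
width: 0.329
t: 11.2
tcp_pos: [489.5, 60.5, 207.8]
tool_rot: [-3.112, -0.426, -0.004]
wrist_force: [5.0, 3.0, -2.1]
width: 0.339
```

```bash
for i in 1 2 3 4 5; do :; done
python3 -m crank '[[-0.0007,-0.0002,0,0,0]]' | grep -E "pos|force"
python3 -m crank '[[-0.0007,-0.0002,0,0,0]]' | grep -E "pos|force"
python3 -m crank '[[-0.0007,-0.0002,0,0,0]]' | grep -E "pos|force"
python3 -m crank '[[-0.0007,-0.0002,0,0,0]]' | grep -E "pos|force"
```

```text
tcp_pos: [488.8, 60.3, 207.8]
wrist_force: [5.1, 2.4, -1.8]
tcp_pos: [488.1, 60.1, 207.8]
wrist_force: [5.7, 2.5, -1.9]
tcp_pos: [487.5, 59.9, 207.8]
wrist_force: [5.8, 2.4, -0.8]
tcp_pos: [486.7, 59.8, 207.8]
wrist_force: [5.2, 3.0, -1.6]
```

```bash
python3 -m crank '[[-0.0007,-0.0002,0,0,0],[-0.0014,-0.0004,0,0,0]]' | grep -E "pos|force"
python3 -m crank '[[-0.0007,-0.0002,0,0,0]]' | grep -E "pos|force"
python3 -m crank '[[-0.0007,-0.0002,0,0,0]]' | grep -E "pos|force"
python3 -m crank '[[-0.0007,-0.0002,0,0,0]]' | grep -E "pos|force"
```

```text
tcp_pos: [485.3, 59.3, 207.8]
wrist_force: [5.6, 1.9, -2.2]
tcp_pos: [484.6, 59.2, 207.8]
wrist_force: [5.3, 1.9, -2.2]
tcp_pos: [483.9, 58.9, 207.8]
wrist_force: [5.3, 2.3, -2.4]
tcp_pos: [483.2, 58.8, 207.8]
wrist_force: [6.2, 3.6, -2.0]
```

```bash
python3 -m crank '[[-0.0007,-0.0002,0,0,0]]' | grep -E "pos|force"
python3 -m crank '[[-0.0007,-0.0002,0,0,0]]' | grep -E "pos|force"
```

```text
tcp_pos: [482.5, 58.6, 207.8]
wrist_force: [5.8, 2.1, -1.6]
tcp_pos: [481.9, 58.4, 207.9]
wrist_force: [7.1, 3.3, -1.7]
```

```bash
python3 -m crank '[[-0.0007,-0.0002,0,0,0]]' | grep -E "pos|force"
python3 -m crank '[[-0.0007,-0.0002,0,0,0]]' | grep -E "pos|force"
```

```text
tcp_pos: [481.7, 58.4, 208.1]
wrist_force: [9.1, 3.4, -1.7]
tcp_pos: [481.4, 58.3, 208.2]
wrist_force: [11.7, 4.2, -2.1]
```

At the front stop with ≈ 12.4 N. Hold.

```bash
python3 -m crank '[[0,0,0,0,0],[0,0,0,0,0],[0,0,0,0,0]]' | grep -E "pos|force"
python3 -m crank '[[0,0,0,0,0],[0,0,0,0,0],[0,0,0,0,0]]' | grep -E "pos|force"
python3 -m crank '[[0,0,0,0,0],[0,0,0,0,0]]'
```

```text
tcp_pos: [481.5, 58.3, 208.3]
wrist_force: [11.4, 3.4, -2.1]
tcp_pos: [481.5, 58.3, 208.3]
wrist_force: [9.9, 3.7, -2.6]
t: 12.95
tcp_pos: [481.5, 58.3, 208.3]
tool_rot: [-3.112, -0.426, -0.008]
wrist_force: [10.4, 4.1, -2.6]
width: 0.334
```

```bash
python3 -m crank '[[-0.0004,-0.0001,0,0,0],[-0.0004,-0.0001,0,0,0]]' | grep -E "t:|pos|force"
python3 -m crank '[[0,0,0,0,0],[0,0,0,0,0],[0,0,0,0,0]]' | grep -E "pos|force"
python3 -m crank '[[0,0,0,0,0],[0,0,0,0,0],[0,0,0,0,0]]'| grep -E "pos|force"
python3 -m crank '[[0,0,0,0,0],[0,0,0,0,0],[0,0,0,0,0]]'| grep -E "t:|pos|force"
```

```text
t: 13.12
tcp_pos: [481.4, 58.3, 208.4]
tool_rot: [-3.112, -0.427, -0.009]
wrist_force: [10.9, 3.2, -3.3]
tcp_pos: [481.4, 58.3, 208.4]
wrist_force: [10.9, 4.1, -2.8]
tcp_pos: [481.4, 58.3, 208.4]
wrist_force: [10.9, 3.6, -2.9]
t: 13.87
tcp_pos: [481.4, 58.3, 208.4]
tool_rot: [-3.112, -0.427, -0.009]
wrist_force: [10.4, 4.4, -2.1]
```

```bash
python3 -m crank '[[-0.0004,-0.0001,0,0,0],[-0.0004,-0.0001,0,0,0]]' | grep -E "pos|force"
python3 -m crank '[[0,0,0,0,0],[0,0,0,0,0],[0,0,0,0,0]]' | grep -E "pos|force"
python3 -m crank '[[0,0,0,0,0],[0,0,0,0,0],[0,0,0,0,0]]'| grep -E "pos|force"
python3 -m crank '[[0,0,0,0,0],[0,0,0,0,0]]'| grep -E "t:|pos|force"
```

```text
tcp_pos: [481.2, 58.2, 208.5]
wrist_force: [12.0, 4.7, -2.7]
tcp_pos: [481.2, 58.2, 208.5]
wrist_force: [12.9, 4.3, -2.9]
tcp_pos: [481.2, 58.2, 208.5]
wrist_force: [12.1, 4.1, -3.4]
t: 14.7
tcp_pos: [481.2, 58.3, 208.5]
tool_rot: [-3.112, -0.427, -0.01]
wrist_force: [12.7, 3.8, -2.6]
```

Tug of ≈ 12–13 N held over 0.7 s. Ease off, lower the ring onto the seat, release and back away.

```bash
python3 -m crank '[[0.0019,0.0005,0,0,0],[0.0039,0.0011,0,0,0],[0.0058,0.0016,-0.001,0,0],[0.0077,0.0021,-0.004,0,0],[0.0077,0.0021,-0.007,0,0],[0.0077,0.0021,-0.01,0,0],[0.0077,0.0021,-0.01,0,0]]'
python3 - <<'E'
from h import *
s=env.capture("side")
st=env.state();print(st["wrist_force"])
f=lambda i,x,y,w,h:cv2.resize(i[y:y+h,x:x+w],(w*10,h*10),interpolation=cv2.INTER_CUBIC)
cv2.imwrite("pics/c8.png",f(s["image"],175,180,75,45))
E
```

```text
t: 15.28
tcp_pos: [486.5, 59.3, 196.9]
tool_rot: [3.113, 0.425, 0.0]
wrist_force: [0.8, 0.8, 1.2]
width: 0.333
[0.49747386 0.1875106  2.15779397]
```

View pics/c8.png

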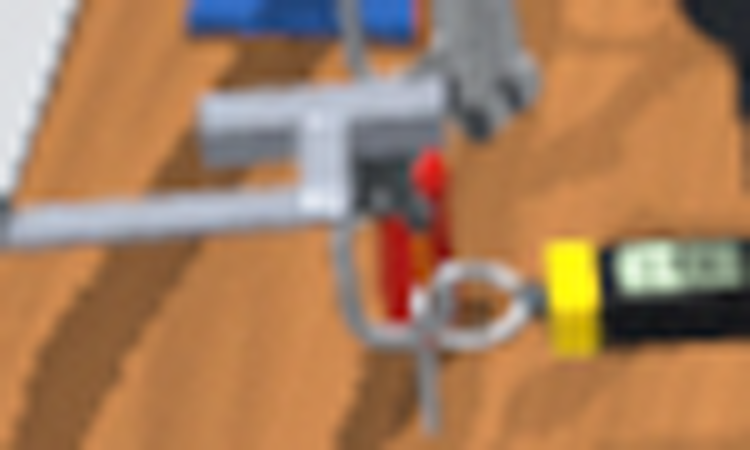

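Hook is at the front of its track, gate shut at ≈ (217,205.5), ring's tip inside the nose near (216–218,210). Move 4 mm forward to unload and release.

```bash
python3 -m crank '[[0.0019,0.0005,0,0,0],[0.0039,0.0011,0,0,0],[0.0039,0.0011,0,0,0]]' | grep force
python3 -m crank '[[0,0,0,0,1],[0,0,0,0,1],[0,0,0,0,1],[0,0,0,0,1],[-0.03,-0.008,0,0,1],[-0.06,-0.016,0.02,0,1],[-0.06,-0.016,0.06,0,1],[-0.06,-0.016,0.09,0,1],[-0.06,-0.016,0.1,0,1],[-0.06,-0.016,0.1,0,1]]'
python3 - <<'E'
from h import *
s=env.capture("side")
f=lambda i,x,y,w,h:cv2.resize(i[y:y+h,x:x+w],(w*6,h*6),interpolation=cv2.INTER_CUBIC)
cv2.imwrite("pics/c9.png",f(s["image"],165,170,100,90))
E
```

```text
wrist_force: [0.1, 0.3, -1.6]
t: 16.42
tcp_pos: [431.6, 44.7, 300.1]
tool_rot: [-3.111, -0.425, -0.008]
wrist_force: [1.2, -0.2, -0.6]
width: 1.001
```

View pics/c9.png

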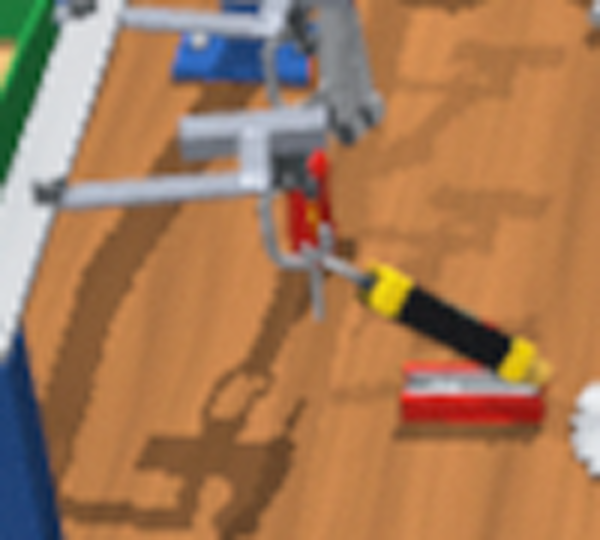

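Gauge is on the hook, mid-swing or hung up at about 40°. Track its yellow ends numerically while waiting.

```bash
cat > y.py <<'E'
from h import *
s=env.capture("side");h=cv2.cvtColor(s["image"],cv2.COLOR_BGR2HSV)
m=cv2.inRange(h,(22,130,90),(34,255,255));m[:150]=0
k,l,st,ce=cv2.connectedComponentsWithStats(m);print(env.state()["t"],[ce[i].round(1).tolist() for i in range(1,k) if st[i,4]>8])
E
python3 y.py; W='[[0,0,0,0,1],[0,0,0,0,1],[0,0,0,0,1]]'
python3 -m crank '[[0,0,0,0,1],[0,0,0,0,1],[0,0,0,0,1]]' >/dev/null; python3 y.py
python3 -m crank '[[0,0,0,0,1],[0,0,0,0,1],[0,0,0,0,1]]' >/dev/null; python3 y.py
python3 -m crank '[[0,0,0,0,1],[0,0,0,0,1],[0,0,0,0,1],[0,0,0,0,1]]' >/dev/null; python3 y.py
python3 -m crank '[[0,0,0,0,1],[0,0,0,0,1],[0,0,0,0,1],[0,0,0,0,1],[0,0,0,0,1],[0,0,0,0,1],[0,0,0,0,1],[0,0,0,0,1],[0,0,0,0,1],[0,0,0,0,1]]' >/dev/null; python3 y.py
```

```text
16.5167 [[224.8, 221.4], [239.3, 238.7], [343.6, 293.9]]
16.8167 [[203.0, 221.2], [185.8, 234.6], [343.8, 294.0]]
17.1167 [[228.2, 219.4], [248.5, 232.5], [343.6, 293.9]]
17.5 [[205.8, 222.5], [191.0, 235.5], [194.0, 239.9], [343.8, 293.9]]
18.3833 [[222.7, 221.9], [235.8, 239.4], [343.6, 293.9]]
```

Free pendulum swing. Let it damp.

```bash
python3 -m crank '[[0,0,0,0,1],[0,0,0,0,1],[0,0,0,0,1],[0,0,0,0,1],[0,0,0,0,1],[0,0,0,0,1],[0,0,0,0,1],[0,0,0,0,1],[0,0,0,0,1],[0,0,0,0,1]]' >/dev/null
python3 -m crank '[[0,0,0,0,1],[0,0,0,0,1],[0,0,0,0,1],[0,0,0,0,1],[0,0,0,0,1],[0,0,0,0,1],[0,0,0,0,1],[0,0,0,0,1],[0,0,0,0,1],[0,0,0,0,1]]' >/dev/null
python3 -m crank '[[0,0,0,0,1],[0,0,0,0,1],[0,0,0,0,1],[0,0,0,0,1],[0,0,0,0,1],[0,0,0,0,1],[0,0,0,0,1],[0,0,0,0,1],[0,0,0,0,1],[0,0,0,0,1]]' >/dev/null
python3 -m crank '[[0,0,0,0,1],[0,0,0,0,1],[0,0,0,0,1],[0,0,0,0,1],[0,0,0,0,1],[0,0,0,0,1],[0,0,0,0,1],[0,0,0,0,1],[0,0,0,0,1],[0,0,0,0,1]]' >/dev/null
for i in 1 2 3 4 5 6 7 8; do python3 y.py; done
```

```text
21.7667 [[215.2, 223.4], [218.0, 242.3], [343.6, 293.9]]
21.8167 [[215.0, 223.6], [216.4, 243.3], [343.6, 293.9]]
21.8667 [[215.0, 224.1], [217.6, 244.6], [343.6, 293.9]]
21.9167 [[215.0, 224.0], [215.0, 245.2], [343.6, 293.9]]
21.9667 [[214.4, 224.6], [215.0, 245.1], [343.8, 294.0]]
22.0167 [[214.8, 224.4], [217.4, 245.4], [343.8, 293.9]]
22.0667 [[215.0, 224.1], [215.9, 244.2], [343.6, 293.9]]
22.1167 [[215.2, 223.9], [216.8, 243.2], [343.6, 293.9]]
```

```bash
python3 -m crank '[[0,0,0,0,1],[0,0,0,0,1],[0,0,0,0,1],[0,0,0,0,1],[0,0,0,0,1],[0,0,0,0,1],[0,0,0,0,1],[0,0,0,0,1],[0,0,0,0,1],[0,0,0,0,1]]' >/dev/null
python3 -m crank '[[0,0,0,0,1],[0,0,0,0,1],[0,0,0,0,1],[0,0,0,0,1],[0,0,0,0,1],[0,0,0,0,1],[0,0,0,0,1],[0,0,0,0,1],[0,0,0,0,1],[0,0,0,0,1]]' >/dev/null
python3 -m crank '[[0,0,0,0,1],[0,0,0,0,1],[0,0,0,0,1],[0,0,0,0,1],[0,0,0,0,1],[0,0,0,0,1],[0,0,0,0,1],[0,0,0,0,1],[0,0,0,0,1],[0,0,0,0,1]]' >/dev/null
python3 -m crank '[[0,0,0,0,1],[0,0,0,0,1],[0,0,0,0,1],[0,0,0,0,1],[0,0,0,0,1],[0,0,0,0,1],[0,0,0,0,1],[0,0,0,0,1],[0,0,0,0,1],[0,0,0,0,1]]' >/dev/null
python3 -m crank '[[0,0,0,0,1],[0,0,0,0,1],[0,0,0,0,1],[0,0,0,0,1],[0,0,0,0,1],[0,0,0,0,1],[0,0,0,0,1],[0,0,0,0,1],[0,0,0,0,1],[0,0,0,0,1]]' >/dev/null
python3 -m crank '[[0,0,0,0,1],[0,0,0,0,1],[0,0,0,0,1],[0,0,0,0,1],[0,0,0,0,1],[0,0,0,0,1],[0,0,0,0,1],[0,0,0,0,1],[0,0,0,0,1],[0,0,0,0,1]]' >/dev/null
python3 -m crank '[[0,0,0,0,1],[0,0,0,0,1],[0,0,0,0,1],[0,0,0,0,1],[0,0,0,0,1],[0,0,0,0,1],[0,0,0,0,1],[0,0,0,0,1],[0,0,0,0,1],[0,0,0,0,1]]' >/dev/null
python3 -m crank '[[0,0,0,0,1],[0,0,0,0,1],[0,0,0,0,1],[0,0,0,0,1],[0,0,0,0,1],[0,0,0,0,1],[0,0,0,0,1],[0,0,0,0,1],[0,0,0,0,1],[0,0,0,0,1]]' >/dev/null
for i in 1 2 3 4 5 6 7 8 9 10 11 12; do python3 y.py; done
python3 - <<'E'
from h import *
s=env.capture("side")
cv2.imwrite("pics/c10.png",cv2.resize(s["image"][170:260,165:265],None,fx=6,fy=6,interpolation=cv2.INTER_CUBIC))
E
```

```text
28.8333 [[215.1, 223.7], [216.8, 242.9], [343.6, 293.9]]
28.8833 [[215.2, 223.8], [216.8, 242.9], [343.6, 293.9]]
28.9333 [[215.1, 223.7], [216.8, 242.9], [343.6, 293.9]]
28.9833 [[215.2, 223.8], [217.1, 243.0], [343.6, 293.9]]
29.0333 [[215.2, 223.7], [216.8, 242.9], [343.6, 293.9]]
29.0833 [[215.1, 223.7], [216.8, 242.9], [343.6, 293.9]]
29.1333 [[215.1, 223.7], [216.8, 242.9], [343.6, 293.9]]
29.1833 [[215.1, 223.7], [218.8, 243.4], [343.6, 293.9]]
29.2333 [[215.1, 223.7], [218.9, 243.3], [343.6, 293.9]]
29.2833 [[215.1, 223.7], [216.8, 242.9], [343.6, 293.9]]
29.3333 [[215.1, 223.7], [216.8, 242.9], [343.6, 293.9]]
29.3833 [[215.1, 223.7], [216.8, 242.9], [343.6, 293.9]]
```

View pics/c10.png

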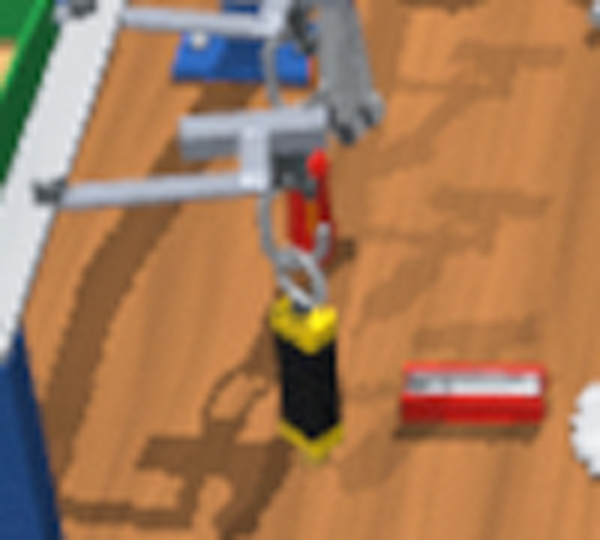

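The gauge hangs straight down in the hook's bottom (ring ≈ (215,216)) and is still. The robot is clear, so I'm handing in.

```bash
python3 -c "
from station import env
s=env.state();print(s['t'],s['wrist_force'].round(1),s['tcp_pos'].round(0));print(env.job_done())"
```

```text
29.4333 [ 0.8  0.3 -0.3] [430.  44. 297.]
the job is handed in; nothing more can be done
None
```

The gauge hangs still on the empty hook with its ring caught behind the shut gate, and I handed the job in at t ≈ 29.4 s of the 72 s allowed.

- **Clipping on:** I gripped the gauge near its rear, pushed the gate inward with the ring at about 5 N and lowered the ring past the gate's end. A picture showed the gate shut again with the nose inside the ring.
- **Tug:** I drew the gauge back, and the hook slid at about 6 N to its front stop. The first pull there sagged from about 12 N to 11 N, so I tightened it twice. The last hold read about 12.7–13.6 N for roughly 0.7 s. The highest reading was about 13.6 N, but force was only read at the end of each call, so a short peak between readings would not show.
- **Release:** I eased off, lowered the ring, let go and backed away. The gauge swung freely and settled.

**Last checks:**
- In the final picture the gauge hangs straight down on the hook, with the gate looking shut.
- Over 0.55 s of images the front yellow end stayed within 0.1 px. The rear end's reading jumped by 2 px in two frames and came straight back, which I put down to detection noise.
- The gripper was clear, with wrist force under 1 N.
- I did not run a separate check on the other hooks or the bench items. The parts of them in the last picture look unmoved.

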